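Dock a specimen carrier in the tunnel reader

ROBOT

A 6-joint arm with a two-finger parallel gripper is mounted at the origin on the work surface. World frame = base frame: x ahead of the robot, y to its left, z up, the work surface at z = 0. Lengths are in mm, angles in rad, forces in N, time in s.
With the tool pointing down it reaches from about 275 to 1000 mm from the base axis. Payload 8.4 kg.
Tool frame: the origin (TCP) lies at the very end of the fingers, on their centre line; the grasp point (between the pads) lies 19 mm behind it (r.tcp_to_grasp is the distance from the TCP to the grasp point, in mm); z points along the fingers, y is the line along which they close (so a half turn about z gives the same grasp; the last joint's range is limited). The gripper opens to 85 mm and grips with 20 to 120 N. Pads are 22 mm wide; open, the fingers measure 114 mm over their backs; the gripper's body (76 mm by 85 mm) begins 54 mm behind the grasp point. The pads swing forward as they close: fully open they stand 13 mm farther back than shut.
Start: joints at [1.204, 0.353, 1.633, -0, 1.155, -0.002], TCP at [222.975, 583.875, 231.281] pointing down, gripper open.
Joint ranges: [-2.63, 2.63], [-0.92, 2.1], [0.06, 2.66], [-1.3, 4.44], [0, 2.69], [-3.02, 3.02]. Speed limits (rad/s): [2.22, 2.22, 2.79, 3.14, 3.14, 3.14].

INTERFACE

Orientations are given as [roll, pitch, yaw] about the fixed x, y, z axes, in that order (R = Rz(yaw) Ry(pitch) Rx(roll)).
In Python, from rig import r gives the robot as it stands. The module is installed in compiled form; this text tells all that it offers.
- The arm moves only by the tool play_rows, never from a script. Its argument "rows" is a list of rows, each an object with "dp": the shift along the tool's x, y, z in units of 40 mm (1.0 is 40 mm), a list of three; "turn": the turn, a rotation vector about the tool's x, y, z in units of 6 degrees (1.0 is 6 degrees), a list of three; "fingers": the closure, from 0 (fully open) to 1 (shut). In form: [{"dp": [tx, ty, tz], "turn": [wx, wy, wz], "fingers": fingers}, ...]. A call has 1 to 5 rows; each row shifts and turns the commanded pose from where the row before left it, along the tool's axes as they then stand; what a row does not reach is not made up. A row lasts 1/12 s, in which the tool goes at most 41.7 mm and 7.16 degrees, less where a joint would pass 70% of its speed; a pose out of reach is approached as far as the arm can. A call is refused whole if a number of a shift passes 1 or a number of a turn 1, either way. A call with a gripper value outside its range is refused whole. The fingers move at their own pace and stop on an object; "force" is the grip in N (left out, the last holds). Time passes only in rows, so rows that do not move let the fingers close. It gives the time, the measured TCP pose, the force, the opening and the grip force at its end, in the units of the state.
- r.sense(): the state, without advancing time (a new reading comes with each control period).
- r.grab_frame(name): name is "scene" or "top" or "wrist"; returns a dict with "pixels" (480x640x3 uint8, red, green, blue), "fx", "fy", "cx", "cy" (pixels), "dist" ([k1, k2, p1, p2, k3] as OpenCV has them; the pictures are not rectified), "pose" (4x4, takes a point from camera to world coordinates). Camera axes: x right, y down, z forward; pixel columns grow to the right and rows downward; lengths in mm; the calibration is good to about 2 mm. A picture is of the moment at which its call begins. There is no depth.
- r.sign_off(): hands the job in; it is judged then, once.
The state is a dict: "clock": time; "qpos": joint angles; "qvel": joint speeds; "joint_efforts": joint torques, N m; "eef_pos": TCP position; "tcp_rot": TCP orientation; "contact_force": force on the tool from outside, world axes, zero at the start; "wrist_torque": the same for the moment, N m; "opening": opening from 0.0 (shut) to 1.0 (fully open); "grasp_force": force on a finger pad.
Only numpy, scipy, OpenCV 4.12 (cv2) and the standard library are available. Lean on these libraries where they do the work, as an engineer would, in place of code of your own. Each camera call takes 0.05 s, during which the arm holds its last target. There are 200 camera calls.

TASK

Stand the small blue specimen carrier in the tray of the reader's sliding carriage and let go of it, then slide the carriage by its red blade into the tunnel until it is fully home against the docking stop hidden inside, with the soft plunger pushed right in. Feel for the stop and do not ram its sprung buffer; leave the carriage docked with the carrier standing in its tray, and leave the bottle, the pot and the carton where they are.

Things in the scene. Friction and masses are not known exactly. Their poses are not given: they have to be found in the camera images.
- reader: White tunnel reader on an aluminium track, fixed to the bench. Origin on the bench top (z = 0) on the track's centre line, below the tunnel's front lip. y axis: slide direction, into the tunnel; x across. Track from y = -280 to +310 mm, 110 mm wide, 22 mm high. The docking stop is out of sight inside the tunnel; its place along y differs from day to day by some 30 mm.
- tunnel_lip (a point): Middle of the lower edge of the tunnel's mouth, 155 mm above the bench (yellow edge); axes as the reader's. From here the tunnel runs 310 mm along +y: inside 120 mm wide and 155 mm high, outside 140 mm wide. The reader head stands over the first 110 mm, up to 225 mm high, its front flush with the lip; behind it the roof is 165 mm high, with a slot along its middle.
- carriage (a joint): Travel of the grey carriage along the reader's y axis, m: 0 = outermost, grows into the tunnel; the tray's centre lies at reader y = -0.150 + value. About 4 N of friction holds it wherever it is left. It is docked at a value between 0.24 and 0.29, where the stop is felt.
- tray_floor (a point): Centre of the inner floor of the carriage's open tray, 35 mm above the bench; axes parallel to the reader's. Inside 124 mm (y) by 82 mm (x), walls 5 mm thick and 22 mm high above that floor.
- blade_grip (a point): Point to grip on the carriage's upright red blade, 65 mm above the bench, 110 mm behind the tray's centre (-y). Blade 20 mm thick (x), 24 mm long (y), from 35 to 82 mm above the bench. When docked, this point is from 10 mm outside to 23 mm inside the tunnel lip, under or close to the reader head, so the tool must lean back, away from the tunnel.
- plunger (a joint): Soft spring plunger on the docking stop, m: 0 = out, 0.015 = fully in (1 to 2 N). An orange flag fixed to it sticks up through the slot in the tunnel roof to 200 mm height; fully in, it has closed up from 15 mm to nothing against the green flag of the buffer behind it.
- buffer (a joint): Sprung buffer behind the plunger, m: 0 = at rest, at most 0.020. Once the plunger is fully in, pushing over 6 N harder than the carriage's friction drives it back, at 600 N/m; let go, it returns and takes the carriage with it. More than 0.014 counts as ramming.
- carrier: Blue specimen carrier, a closed box 66 (x) by 108 (y) by 65 mm high, 0.2 to 0.5 kg. Beige handle on top: a straight bar along y, 14 mm wide, 14 mm high, 80 mm long, its centre 91 mm above the underside, 19 mm free below it. Origin: centre of the underside, z up. It goes in the tray with its long side along the slide, either way round.
- bottle: Loose white bottle with red cap, 64 mm wide, 170 mm high; origin at the centre of its underside. Leave alone.
- pot: Loose yellow lidded pot, 90 mm wide, 100 mm high; origin at the centre of its underside. Leave alone.
- carton: Loose white carton 75 by 100 by 60 mm high; origin at the centre of its underside. Leave alone.
Things that resemble listed ones, but are neither listed nor needed, are in the scene too. There is more than one size of the carrier; the job needs the largest.

How it is judged (in metres and radians):
On the way, in this order (a step that is already met when the one before it is completed fails the run):
1. the carrier stands in the tray of the carriage, released (x of carrier in the frame of tray_floor between -0.014 and 0.014 m and y of carrier in the frame of tray_floor between -0.014 and 0.014 m and z of carrier in the frame of tray_floor below 0.006 m and angle between carrier's own z axis and vertical below 0.1 rad and contact force between the fingers and carrier below 0.1 N), for 0.2 s.
2. the carriage is at the stop, plunger fully in (value of joint plunger above 0.0125 m and x of carrier in the frame of tray_floor between -0.014 and 0.014 m and y of carrier in the frame of tray_floor between -0.014 and 0.014 m and z of carrier in the frame of tray_floor below 0.006 m and angle between carrier's own z axis and vertical below 0.1 rad), for 0.2 s.
At the end, for the whole second after the job is handed in: The plunger is in by more than 11.5 of its 15 mm with the buffer at rest (within 3 mm), the carriage stands still in the tunnel, and the carrier stands upright (within 0.1 rad) on the tray's floor, within 14 mm of its centre, released and at rest (all of step 1 and value of joint plunger above 0.0115 m and value of joint buffer below 0.003 m and value of joint carriage above 0.23 m and velocity of joint carriage between -0.01 and 0.01 m/s and linear speed of carrier below 0.02 m/s); the robot touches nothing.
It fails at once if the buffer is rammed back more than 14 mm (value of joint buffer above 0.014 m).
It fails at once if the carrier is tipped by more than 0.7 rad (angle between carrier's own z axis and vertical above 0.7 rad).
It fails at once if the bottle is moved more than 20 mm (distance of bottle from where it was at the start of the episode above 0.02 m).
It fails at once if the pot is moved more than 20 mm (distance of pot from where it was at the start of the episode above 0.02 m).
It fails at once if the carton is moved more than 20 mm (distance of carton from where it was at the start of the episode above 0.02 m).
It also fails if it takes over 64 s, if anything falls off the work surface, if the arm or the gripper's body presses on something with over 40 N, if the wrist force passes 120 N, or if a joint passes its speed limit or range.

## Working session

There is one attempt and no reset: what is moved stays moved. The work goes in short steps, Python scripts to look and compute and a tool call to move; the robot and the scene stay as the last step left them, time stands still between calls to the robot, and variables do not carry over. Pictures are saved under pics/ and viewed, at most 10 in all, crops included, and the job is handed in when it is done.

Besides the shell and the picture viewer there is one more tool, called after "Call:" as name(argument=value, ...), one argument or row to a line, values as JSON. play_rows: Moves the arm, as the interface text tells. Its arguments: {"type":"object","properties":{"rows":{"type":"array"},"force":{"type":"number"}},"required":["rows"]}

```bash
mkdir -p pics; python3 - <<'E'
from rig import r
import cv2,pickle,numpy as np
fr={}
for n in ("scene","top"):
    f=r.grab_frame(n); fr[n]=f
    cv2.imwrite(f"pics/{n}0.png",f["pixels"][:,:,::-1])
    print(n,f["fx"],f["cx"],f["cy"],f["dist"],np.round(f["pose"],3).tolist())
pickle.dump(fr,open("f0.pkl","wb"))
s=r.sense();print(s, r.tcp_to_grasp)
E
```

```text
scene 593.5037571745662 317.42707185549017 234.7299604906093 [-0.04725007  0.          0.          0.          0.        ] [[-0.871, 0.412, -0.267, 835.388], [0.491, 0.723, -0.486, 548.612], [-0.007, -0.555, -0.832, 1083.151], [0.0, 0.0, 0.0, 1.0]]
top 559.3964673190947 318.32401459426814 242.28832548065984 [-0.06111824  0.          0.          0.          0.        ] [[0.018, -0.981, 0.191, 303.064], [-1.0, -0.019, -0.003, -23.099], [0.007, -0.191, -0.982, 1283.212], [0.0, 0.0, 0.0, 1.0]]
{'clock': 0.1, 'qpos': array([ 1.20359873e+00,  3.53605661e-01,  1.63402847e+00,  7.26988423e-06,
        1.15521457e+00, -2.38175797e-03]), 'qvel': array([-0.00031374, -0.00077376, -0.00064753,  0.00179437, -0.00023985,
        0.00141593]), 'joint_efforts': array([-1.32331556e-03, -6.06360340e+01, -3.42819178e+01, -1.36175095e-04,
        3.92015238e-03, -4.66877992e-06]), 'eef_pos': array([222.82385294, 583.4855343 , 230.63342984]), 'tcp_rot': array([-3.14033663e+00, -9.63896006e-06,  2.77677387e+00]), 'contact_force': array([-0.18745893,  0.12944973,  0.78510265]), 'wrist_torque': array([ 0.00726557, -0.00895081,  0.010872  ]), 'grasp_force': 0.0, 'opening': 0.9998968723714542} 18.700000000000003
```

View pics/scene0.png

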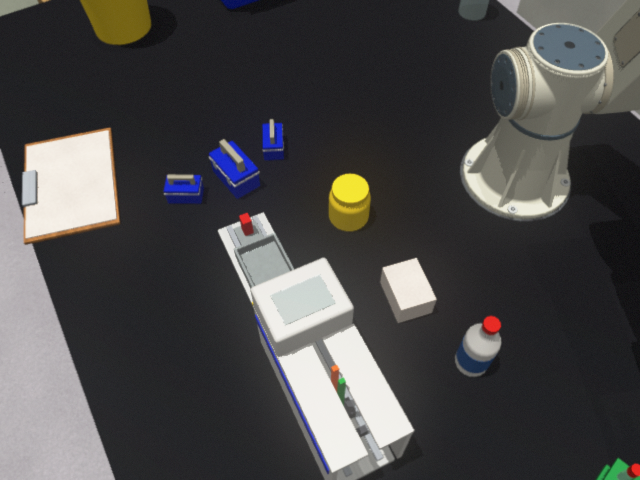

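View pics/top0.png

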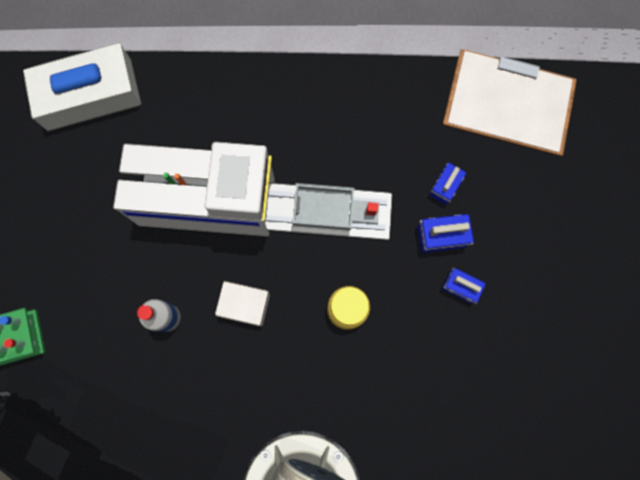

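Three blue carriers appear in the top view at (448,183), (446,232) and (464,286). The one at (446,232) is clearly the largest, and in the scene view it is at (235,167). I'll confirm this in a crop and measure.

```bash
cat > h.py <<'E'
import cv2,numpy as np,pickle
def ray(f,uv):
    K=np.array([[f["fx"],0,f["cx"]],[0,f["fy"],f["cy"]],[0,0,1]])
    p=cv2.undistortPoints(np.array(uv,float).reshape(-1,1,2),K,np.array(f["dist"])).reshape(-1,2)
    return np.c_[p,np.ones(len(p))]@f["pose"][:3,:3].T, f["pose"][:3,3]
def onz(f,uv,z):
    d,o=ray(f,uv); return o+d*((z-o[2])/d[:,2])[:,None]
def tri(fa,a,fb,b):
    da,oa=ray(fa,a);db,ob=ray(fb,b);da=da[0];db=db[0]
    t=np.linalg.lstsq(np.c_[da,-db],ob-oa,rcond=None)[0]
    p,q=oa+t[0]*da,ob+t[1]*db; return (p+q)/2,np.linalg.norm(p-q)
def blobs(f,lo,hi,box,amin=15):
    x0,y0,x1,y1=box
    m=cv2.inRange(cv2.cvtColor(f["pixels"],cv2.COLOR_RGB2HSV),lo,hi); k=np.zeros_like(m);k[y0:y1,x0:x1]=m[y0:y1,x0:x1]
    c,_=cv2.findContours(k,cv2.RETR_EXTERNAL,cv2.CHAIN_APPROX_NONE)
    c=sorted([a for a in c if cv2.contourArea(a)>=amin],key=cv2.contourArea,reverse=True)
    return c
def cen(c):
    m=cv2.moments(c);return m["m10"]/m["m00"],m["m01"]/m["m00"]
E
python3 - <<'E'
from h import *
fr=pickle.load(open("f0.pkl","rb"));T,S=fr["top"],fr["scene"]
def rep(n,f,lo,hi,box,z,amin=15):
    for c in blobs(f,lo,hi,box,amin)[:4]:
        R=cv2.minAreaRect(c);b=cv2.boxPoints(R);w=onz(f,b,z);print(n,np.round(cen(c),1),cv2.contourArea(c),"cen",onz(f,[cen(c)],z).round(1).tolist(),"sides",np.linalg.norm(w[1]-w[0]).round(1),np.linalg.norm(w[2]-w[1]).round(1),"\n  corners",w[:,:2].round(0).tolist())
beige=((8,20,110),(35,140,255))
rep("handleT",T,*beige,(415,160,490,305),98); rep("handleS",S,*beige,(155,110,300,210),98)
rep("blueT",T,(110,120,40),(130,255,255),(415,160,490,305),65)
rep("redT",T,(0,150,60),(6,255,255),(355,190,385,225),82);rep("redS",S,(0,150,60),(6,255,255),(235,205,260,240),82)
rep("lipT",T,(22,120,80),(35,255,255),(255,140,285,240),155)
rep("potT",T,(22,120,80),(35,255,255),(320,280,380,335),100)
rep("orT",T,(4,150,80),(16,255,255),(140,150,200,200),200,3);rep("grT",T,(45,120,60),(75,255,255),(140,150,200,200),200,3)
a=cv2.resize(T["pixels"][150:310,260:500],None,fx=3.3,fy=3.3,interpolation=cv2.INTER_CUBIC)
cv2.imwrite("pics/crop1.png",a[:,:,::-1])
E
```

```text
handleT [450.3 228.1] 148.0 cen [[571.0, -314.5, 98.0]] sides 76.5 12.1 
  corners [[572.0, -276.0], [582.0, -352.0], [570.0, -352.0], [560.0, -277.0]]
handleT [467.6 283.9] 58.5 cen [[449.3, -348.6, 98.0]] sides 6.9 54.1 
  corners [[458.0, -322.0], [464.0, -325.0], [440.0, -374.0], [434.0, -371.0]]
handleT [451.3 177.7] 40.5 cen [[685.9, -320.1, 98.0]] sides 57.0 5.9 
  corners [[663.0, -303.0], [712.0, -332.0], [709.0, -337.0], [660.0, -308.0]]
handleS [230.4 151. ] 135.5 cen [[577.3, -315.8, 98.0]] sides 14.7 80.9 
  corners [[589.0, -353.0], [575.0, -359.0], [566.0, -279.0], [579.0, -274.0]]
handleS [179.3 176.3] 78.0 cen [[703.0, -304.6, 98.0]] sides 52.1 11.1 
  corners [[722.0, -323.0], [677.0, -297.0], [681.0, -287.0], [726.0, -313.0]]
handleS [271.5 128. ] 53.0 cen [[467.1, -332.5, 98.0]] sides 6.9 56.1 
  corners [[457.0, -360.0], [451.0, -356.0], [477.0, -306.0], [483.0, -309.0]]
blueT [446.  232.5] 1658.0 cen [[568.2, -312.6, 65.0]] sides 126.3 79.9 
  corners [[599.0, -245.0], [617.0, -370.0], [537.0, -377.0], [520.0, -253.0]]
blueT [463.5 285.5] 960.0 cen [[449.7, -348
[... 574 characters left out ...]
57.0 cen [[628.3, -134.3, 82.0]] sides 21.1 51.0 
  corners [[634.0, -159.0], [613.0, -157.0], [622.0, -107.0], [643.0, -109.0]]
lipT [266.6 182.6] 141.5 cen [[648.4, 83.8, 155.0]] sides 140.4 9.1 
  corners [[570.0, 93.0], [710.0, 84.0], [709.0, 75.0], [569.0, 84.0]]
potT [348.4 306.9] 1404.5 cen [[395.9, -93.2, 100.0]] sides 87.2 88.5 
  corners [[439.0, -50.0], [441.0, -137.0], [352.0, -137.0], [351.0, -51.0]]
orT [179.3 179. ] 35.5 cen [[639.0, 256.5, 200.0]] sides 8.2 25.7 
  corners [[645.0, 267.0], [650.0, 261.0], [631.0, 244.0], [625.0, 251.0]]
grT [168.4 178.4] 31.5 cen [[640.1, 278.9, 200.0]] sides 7.8 25.6 
  corners [[646.0, 290.0], [651.0, 284.0], [633.0, 267.0], [627.0, 272.0]]
```

View pics/crop1.png

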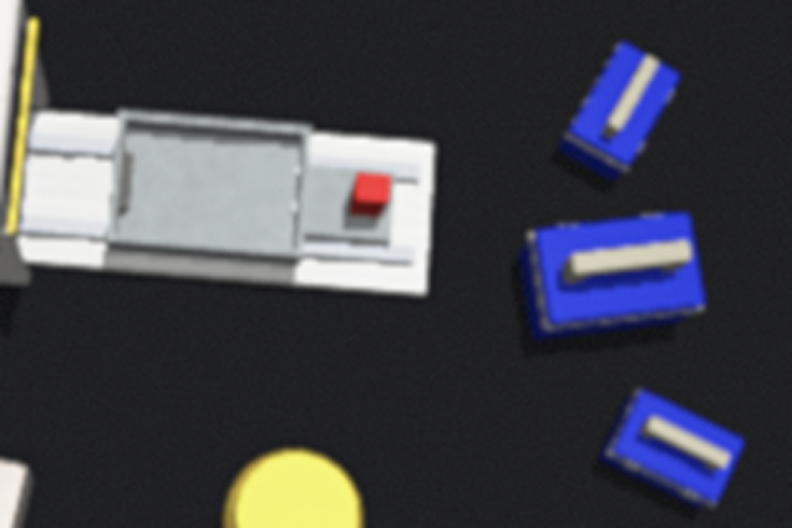

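The crop confirms that the middle carrier, top view (446,232), is the largest. Its handle measures about 78×14 mm, against about 55×7 mm for the other two. The pot and the tray are both clear. Next I'll turn the tool and start the approach while measuring the tray and track corners.

Call:
play_rows(
  rows=[
    {"dp": [0,0,-0.3],"turn": [0,0,1],"fingers": 0},
    {"dp": [0,0,-0.3],"turn": [0,0,1],"fingers": 0},
    {"dp": [0,0,-0.3],"turn": [0,0,1],"fingers": 0},
    {"dp": [0,0,-0.3],"turn": [0,0,1],"fingers": 0},
    {"dp": [0,0,0],"turn": [0,0,1],"fingers": 0},
  ],
)

```text
clock: 0.52
eef_pos: [223.3, 584.7, 281.5]
tcp_rot: [3.139, -0.001, 2.248]
contact_force: [-0.3, 1.9, 0.1]
opening: 1.006
grasp_force: 0.0
```

Call:
play_rows(
  rows=[
    {"dp": [0,0,0],"turn": [0,0,1],"fingers": 0},
    {"dp": [0,0,0],"turn": [0,0,1],"fingers": 0},
    {"dp": [0,0,0],"turn": [0,0,1],"fingers": 0},
    {"dp": [0,0,0],"turn": [0,0,1],"fingers": 0},
    {"dp": [0,0,0],"turn": [0,0,1],"fingers": 0},
  ],
)

```text
clock: 0.93
eef_pos: [222.9, 583.6, 278.8]
tcp_rot: [-3.141, 0.001, 1.724]
contact_force: [-0.0, -0.8, 0.5]
opening: 1.002
grasp_force: 0.0
```

```bash
python3 - <<'E'
from h import *
from rig import r
fr=pickle.load(open("f0.pkl","rb"));T,S=fr["top"],fr["scene"]
g=lambda L:np.array(L)/3.3+[260,150]
print("tray rim",onz(T,g([(120,110),(310,125),(300,258),(108,245)]),57).round(1).tolist())
print("track end",onz(T,g([(434,143),(426,295)]),22).round(1).tolist())
print("tri handle",tri(T,(450.3,228.1),S,(230.4,151)),"blade",tri(T,(371.7,208.4),S,(245.7,223.1)))
o=blobs(S,(4,150,80),(12,255,255),(325,360,350,400),5);gr=blobs(S,(45,120,60),(75,255,255),(325,360,360,420),5)
print([ (cen(c),cv2.boundingRect(c)) for c in o+gr])
s=r.sense();print(s["eef_pos"],s["tcp_rot"],s["qpos"])
E
```

```text
tray rim [[678.0, 25.1, 57.0], [669.8, -106.4, 57.0], [575.6, -100.1, 57.0], [582.1, 30.8, 57.0]]
track end [[668.9, -196.9, 22.0], [558.7, -190.5, 22.0]]
tri handle (array([ 574.32538407, -317.47210997,   93.2682154 ]), np.float64(5.519146027774481)) blade (array([ 622.79310023, -147.53139877,   60.62855934]), np.float64(3.3004819450636846))
[((334.1032863849765, 369.95305164319245), (331, 365, 8, 16)), ((341.2583333333333, 380.725), (338, 378, 7, 6))]
[222.86325333 583.61894316 278.84886304] [-3.14113854e+00  7.02943565e-04  1.72440221e+00] [1.20359597e+00 3.13296498e-01 1.58166802e+00 4.65446207e-05
 1.24746384e+00 1.04997543e+00]
```

Call:
play_rows(
  rows=[
    {"dp": [0,0,0],"turn": [0,0,0.3],"fingers": 0},
    {"dp": [-0.97,0.25,0],"turn": [0,0,0],"fingers": 0},
    {"dp": [-0.97,0.25,0],"turn": [0,0,0],"fingers": 0},
    {"dp": [-0.97,0.25,0],"turn": [0,0,0],"fingers": 0},
    {"dp": [-0.97,0.25,0],"turn": [0,0,0],"fingers": 0},
  ],
)

```text
clock: 1.35
eef_pos: [282.3, 433.2, 278.7]
tcp_rot: [-3.141, 0.001, 1.699]
contact_force: [1.2, 0.6, -0.3]
opening: 0.998
grasp_force: 0.0
```

Call:
play_rows(
  rows=[
    {"dp": [-0.97,0.25,0],"turn": [0,0,0],"fingers": 0},
    {"dp": [-0.97,0.25,0],"turn": [0,0,0],"fingers": 0},
    {"dp": [-0.97,0.25,0],"turn": [0,0,0],"fingers": 0},
    {"dp": [-0.97,0.25,0],"turn": [0,0,0],"fingers": 0},
    {"dp": [-0.97,0.25,0],"turn": [0,0,0],"fingers": 0},
  ],
)

```text
clock: 1.77
eef_pos: [356.6, 247.0, 279.2]
tcp_rot: [-3.142, 0.0, 1.699]
contact_force: [0.7, 0.3, -1.0]
opening: 1.002
grasp_force: 0.0
```

Call:
play_rows(
  rows=[
    {"dp": [-0.97,0.25,0],"turn": [0,0,0],"fingers": 0},
    {"dp": [-0.97,0.25,0],"turn": [0,0,0],"fingers": 0},
    {"dp": [-0.97,0.25,0],"turn": [0,0,0],"fingers": 0},
    {"dp": [-0.97,0.25,0],"turn": [0,0,0],"fingers": 0},
    {"dp": [-0.97,0.25,0],"turn": [0,0,0],"fingers": 0},
  ],
)

```text
clock: 2.18
eef_pos: [430.9, 60.9, 279.3]
tcp_rot: [3.141, -0.0, 1.698]
contact_force: [1.0, 1.2, 0.0]
opening: 0.995
grasp_force: 0.0
```

Call:
play_rows(
  rows=[
    {"dp": [-0.97,0.25,0],"turn": [0,0,0],"fingers": 0},
    {"dp": [-0.97,0.25,0],"turn": [0,0,0],"fingers": 0},
    {"dp": [-0.97,0.25,0],"turn": [0,0,0],"fingers": 0},
    {"dp": [0,0,0],"turn": [0,0,0],"fingers": 0},
    {"dp": [0,0,0],"turn": [0,0,0],"fingers": 0},
  ],
)

```text
clock: 2.6
eef_pos: [475.5, -50.6, 278.8]
tcp_rot: [-3.141, -0.0, 1.694]
contact_force: [0.1, 0.1, -0.4]
opening: 1.0
grasp_force: 0.0
```

```bash
python3 - <<'E'
from h import *
from rig import r
f=r.grab_frame("wrist");pickle.dump(f,open("w1.pkl","wb"));cv2.imwrite("pics/w1.png",f["pixels"][:,:,::-1])
s=r.sense();print(s["eef_pos"],s["tcp_rot"],np.round(f["pose"],2).tolist(),f["fx"])
E
```

```text
[475.00047757 -49.26992095 278.79933532] [-3.14038419e+00 -6.28955783e-04  1.69595992e+00] [[0.99, 0.12, 0.03, 466.52], [0.12, -0.95, -0.28, 19.9], [-0.0, 0.28, -0.96, 422.38], [0.0, 0.0, 0.0, 1.0]] 370.53786018634867
```

View pics/w1.png

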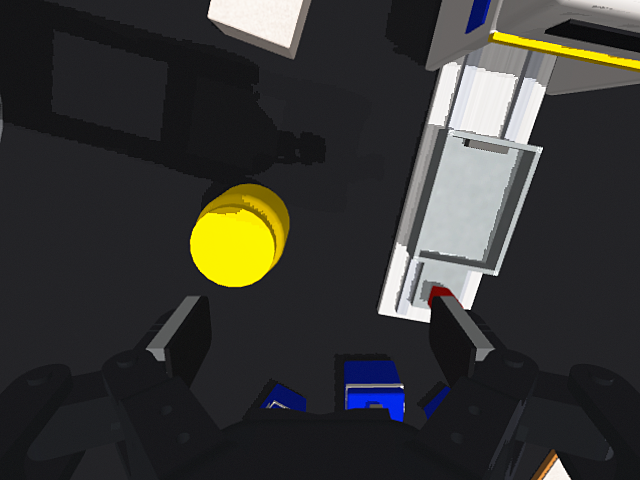

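The wrist view shows the pot at (233,250), the tray rim with corners at about (448,129), (542,148), (497,274) and (411,257), the red blade at (442,295) and the carrier at (372,385). I'll measure the tray, then move to see the carrier fully.

Call:
play_rows(
  rows=[
    {"dp": [-0.94,0.3,0],"turn": [0,0,0],"fingers": 0},
    {"dp": [-0.94,0.3,0],"turn": [0,0,0],"fingers": 0},
    {"dp": [-0.94,0.3,0],"turn": [0,0,0],"fingers": 0},
    {"dp": [-0.94,0.3,0],"turn": [0,0,0],"fingers": 0},
    {"dp": [-0.94,0.3,0],"turn": [0,0,0],"fingers": 0},
  ],
)

```text
clock: 3.07
eef_pos: [559.3, -227.3, 279.3]
tcp_rot: [-3.141, -0.001, 1.7]
contact_force: [1.5, 0.1, 0.5]
opening: 1.001
grasp_force: 0.0
```

Call:
play_rows(
  rows=[
    {"dp": [-0.94,0.3,0],"turn": [0,0,0],"fingers": 0},
    {"dp": [0,0,0],"turn": [0,0,0],"fingers": 0},
    {"dp": [0,0,0],"turn": [0,0,0],"fingers": 0},
  ],
)

```text
clock: 3.32
eef_pos: [575.9, -263.1, 278.4]
tcp_rot: [-3.141, -0.001, 1.698]
contact_force: [-1.1, 1.0, -0.3]
opening: 1.001
grasp_force: 0.0
```

```bash
python3 - <<'E'
from h import *
from rig import r
W=pickle.load(open("w1.pkl","rb"));T=pickle.load(open("f0.pkl","rb"))["top"]
q=onz(W,[(448,129),(542,148),(497,274),(411,257)],57);print("rim W",q.round(1).tolist(),q.mean(0).round(1))
print("track end",onz(W,[(379,314),(447,65)],22).round(1).tolist())
c=blobs(W,(22,120,80),(35,255,255),(480,20,640,90),20)[0].reshape(-1,2)
print("lip",onz(W,[(493,38)],155).round(1).tolist())
f=r.grab_frame("wrist");pickle.dump(f,open("w2.pkl","wb"));cv2.imwrite("pics/w2.png",f["pixels"][:,:,::-1])
s=r.sense();print(s["eef_pos"],s["tcp_rot"])
E
```

```text
rim W [[586.9, 30.8, 57.0], [679.3, 24.3, 57.0], [670.4, -107.4, 57.0], [577.0, -99.9, 57.0]] [628.4 -38.   57. ]
track end [[563.4, -187.6, 22.0], [583.8, 91.1, 22.0]]
lip [[570.6, 86.5, 155.0]]
[ 575.33592016 -262.0281234   278.58554597] [-3.14032410e+00 -1.39272134e-03  1.69873175e+00]
```

View pics/w2.png

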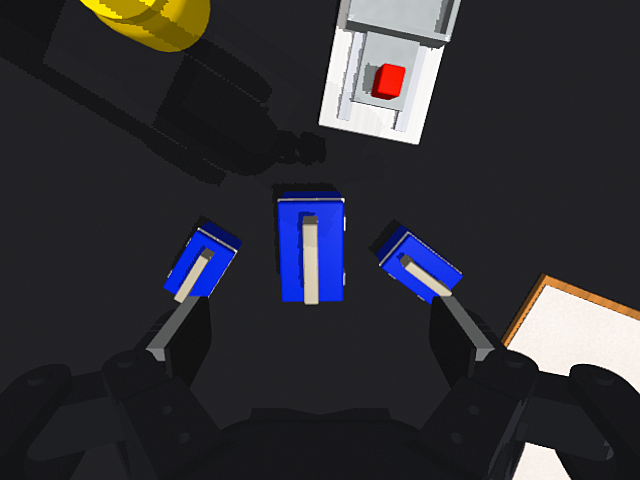

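The carrier is centred at (311,246), with its handle running from (311,218) to (311,303). The smaller carriers are at its sides, (202,262) and (420,264). The blade is at (388,82).

```bash
python3 - <<'E'
from h import *
f=pickle.load(open("w2.pkl","rb"))
hsv=cv2.cvtColor(f["pixels"],cv2.COLOR_RGB2HSV)
print([ (y,hsv[y,311].tolist()) for y in range(208,312,4)]); print([(x,hsv[270,x].tolist()) for x in range(296,326,2)])
b=((5,15,150),(40,140,255))
for c in blobs(f,*b,(275,195,345,315))[:1]:
    R=cv2.minAreaRect(c);w=onz(f,cv2.boxPoints(R),98);print(R,w.round(1).tolist(),w.mean(0))
for c in blobs(f,(115,200,170),(125,255,255),(275,195,345,315))[:1]:
    R=cv2.minAreaRect(c);w=onz(f,cv2.boxPoints(R),65);print("blue",R,w.round(1).tolist(),w.mean(0))
for c in blobs(f,(0,150,220),(6,255,255),(360,50,420,110))[:1]:
    R=cv2.minAreaRect(c);w=onz(f,cv2.boxPoints(R),82);print("blade",R,w.round(1).tolist(),w.mean(0))
print("track end",onz(f,[(319,124),(420,144)],22).round(1).tolist())
E
```

```text
[(208, [116, 226, 230]), (212, [116, 232, 185]), (216, [129, 31, 83]), (220, [21, 40, 83]), (224, [22, 45, 126]), (228, [21, 43, 207]), (232, [20, 43, 207]), (236, [20, 42, 206]), (240, [21, 44, 205]), (244, [22, 42, 205]), (248, [23, 39, 221]), (252, [22, 43, 220]), (256, [23, 43, 220]), (260, [22, 43, 219]), (264, [23, 43, 219]), (268, [22, 43, 218]), (272, [21, 43, 218]), (276, [21, 45, 217]), (280, [19, 43, 217]), (284, [21, 43, 215]), (288, [21, 44, 215]), (292, [21, 45, 214]), (296, [22, 43, 212]), (300, [22, 45, 211]), (304, [24, 38, 94]), (308, [110, 22, 35])]
[(296, [116, 236, 236]), (298, [116, 233, 247]), (300, [117, 238, 147]), (302, [117, 255, 157]), (304, [22, 53, 177]), (306, [21, 44, 216]), (308, [21, 45, 216]), (310, [21, 43, 218]), (312, [21, 42, 219]), (314, [22, 43, 220]), (316, [23, 48, 216]), (318, [121, 135, 187]), (320, [116, 240, 240]), (322, [116, 234, 238]), (324, [116, 230, 238])]
((309.9999694824219, 264.0), (77.99998474121094, 13.999998092651367), 90.0) [[562.2, -280.6, 98.0], [574.7, -279.0, 98.0], [584.4, -356.1, 98.0], [571.0, -357.8, 98.0]] [ 573.09024572 -318.37481833   98.        ]
blue ((310.5, 251.0), (98.0, 65.0), 90.0) [[534.8, -269.5, 65.0], [597.9, -261.4, 65.0], [613.1, -365.8, 65.0], [544.8, -374.5, 65.0]] [ 572.65123308 -317.79225148   65.        ]
blade ((391.3705749511719, 79.58235168457031), (21.801511764526367, 29.17715072631836), 12.52880859375) [[611.9, -159.2, 82.0], [613.3, -136.6, 82.0], [631.7, -138.0, 82.0], [630.7, -160.7, 82.0]] [ 621.88697652 -148.60082036   82.        ]
track end [[565.2, -191.8, 22.0], [672.7, -198.4, 22.0]]
```

The handle centre is at (573,-318), direction 0.125 rad, and it matches the box centre. The tray centre is about (628,-38.5), and the slide direction is about (0.068, 0.998).

Call:
play_rows(
  rows=[
    {"dp": [-0.69,-0.12,0],"turn": [0,0,0],"fingers": 0},
    {"dp": [-0.69,-0.12,0],"turn": [0,0,0],"fingers": 0},
    {"dp": [0,0,0.9],"turn": [0,0,0],"fingers": 0},
    {"dp": [0,0,0.9],"turn": [0,0,0],"fingers": 0},
    {"dp": [0,0,0],"turn": [0,0,0],"fingers": 0},
  ],
)

```text
clock: 3.78
eef_pos: [569.3, -315.4, 200.9]
tcp_rot: [-3.133, -0.007, 1.7]
contact_force: [-1.1, 0.6, -0.7]
opening: 0.998
grasp_force: 0.0
```

Call:
play_rows(
  rows=[
    {"dp": [0,0,0.9],"turn": [0,0,0],"fingers": 0},
    {"dp": [0,0,0.9],"turn": [0,0,0],"fingers": 0},
    {"dp": [0,0,0.9],"turn": [0,0,0],"fingers": 0},
    {"dp": [0,0,0.4],"turn": [0,0,0],"fingers": 0},
    {"dp": [0,0,0],"turn": [0,0,0],"fingers": 0},
  ],
)

```text
clock: 4.2
eef_pos: [571.1, -316.3, 80.7]
tcp_rot: [-3.136, -0.004, 1.7]
contact_force: [-1.1, 0.7, 0.5]
opening: 1.001
grasp_force: 0.0
```

Call:
play_rows(
  rows=[
    {"dp": [-0.05,0.04,0.15],"turn": [0,0,0],"fingers": 0},
    {"dp": [0,0,0],"turn": [0,0,0],"fingers": 1},
    {"dp": [0,0,0],"turn": [0,0,0],"fingers": 1},
    {"dp": [0,0,0],"turn": [0,0,0],"fingers": 1},
    {"dp": [0,0,0],"turn": [0,0,0],"fingers": 1},
  ],
  force=50,
)

```text
clock: 4.62
eef_pos: [575.6, -321.5, 78.8]
tcp_rot: [3.14, 0.001, 1.698]
contact_force: [-0.2, 0.7, 0.0]
opening: 0.456
grasp_force: 0.0
```

Call:
play_rows(
  rows=[
    {"dp": [0,0,0],"turn": [0,0,0],"fingers": 1},
    {"dp": [0,0,0],"turn": [0,0,0],"fingers": 1},
    {"dp": [0,0,0],"turn": [0,0,0],"fingers": 1},
    {"dp": [0,0,0],"turn": [0,0,0],"fingers": 1},
    {"dp": [0,0,0],"turn": [0,0,0],"fingers": 1},
  ],
)

```text
clock: 5.03
eef_pos: [574.7, -321.3, 77.9]
tcp_rot: [-3.142, 0.0, 1.698]
contact_force: [-2.3, 0.6, 6.7]
opening: 0.15
grasp_force: 50.2
```

Call:
play_rows(
  rows=[
    {"dp": [0,0,-0.2],"turn": [0,0,0],"fingers": 1},
    {"dp": [0,0,-0.5],"turn": [0,0,0],"fingers": 1},
    {"dp": [0,0,-0.8],"turn": [0,0,0],"fingers": 1},
    {"dp": [0,0,-0.8],"turn": [0,0,0],"fingers": 1},
    {"dp": [0,0,-0.6],"turn": [0,0,0],"fingers": 1},
  ],
)

```text
clock: 5.45
eef_pos: [574.9, -321.2, 195.5]
tcp_rot: [3.141, 0.0, 1.698]
contact_force: [1.3, -0.2, -3.6]
opening: 0.149
grasp_force: 49.2
```

Call:
play_rows(
  rows=[
    {"dp": [0,0,0],"turn": [0,0,0.6],"fingers": 1},
    {"dp": [0,0,0],"turn": [0,0,0.7],"fingers": 1},
    {"dp": [0,0,0],"turn": [0,0,0.56],"fingers": 1},
    {"dp": [0.3,0,0],"turn": [0,0,0],"fingers": 1},
    {"dp": [0.6,0.1,0],"turn": [0,0,0],"fingers": 1},
  ],
)

```text
clock: 5.87
eef_pos: [580.2, -286.5, 192.9]
tcp_rot: [-3.141, 0.0, 1.502]
contact_force: [1.0, 0.2, -3.9]
opening: 0.148
grasp_force: 49.2
```

Call:
play_rows(
  rows=[
    {"dp": [0.8,0.1,0],"turn": [0,0,0],"fingers": 1},
    {"dp": [0.8,0.1,0],"turn": [0,0,0],"fingers": 1},
    {"dp": [0.8,0.1,0],"turn": [0,0,0],"fingers": 1},
    {"dp": [0.8,0.1,0],"turn": [0,0,0],"fingers": 1},
    {"dp": [0.8,0.1,0],"turn": [0,0,0],"fingers": 1},
  ],
)

```text
clock: 6.28
eef_pos: [611.4, -125.0, 193.0]
tcp_rot: [-3.141, -0.0, 1.505]
contact_force: [0.8, 0.6, -4.9]
opening: 0.154
grasp_force: 49.2
```

Call:
play_rows(
  rows=[
    {"dp": [0.8,0.1,0],"turn": [0,0,0],"fingers": 1},
    {"dp": [0.8,0.1,0],"turn": [0,0,0],"fingers": 1},
    {"dp": [0.4,0.05,0],"turn": [0,0,0],"fingers": 1},
    {"dp": [0,0,0],"turn": [0,0,0],"fingers": 1},
    {"dp": [0,0,0],"turn": [0,0,0],"fingers": 1},
  ],
)

```text
clock: 6.7
eef_pos: [626.8, -46.6, 192.9]
tcp_rot: [-3.141, -0.0, 1.507]
contact_force: [-0.4, 0.3, -4.0]
opening: 0.153
grasp_force: 49.2
```

```bash
python3 - <<'E'
from h import *
from rig import r
fr={n:r.grab_frame(n) for n in ("wrist","top","scene")};pickle.dump(fr,open("f3.pkl","wb"))
s=r.sense();print(s["eef_pos"],s["tcp_rot"],s["grasp_force"],s["contact_force"])
a=np.hstack([cv2.resize(fr["wrist"]["pixels"],(400,300)),cv2.resize(fr["top"]["pixels"][130:310,280:520],(400,300))])
b=np.hstack([cv2.resize(fr["scene"]["pixels"][150:330,170:410],(400,300)),np.zeros((300,400,3),np.uint8)])
cv2.imwrite("pics/c3.png",np.vstack([a,b])[:,:,::-1])
E
```

```text
[626.86050135 -48.66345976 193.09786445] [-3.14097487e+00  2.13225169e-04  1.50339221e+00] 49.19745147228241 [ 0.21413534 -0.64626221 -4.31098872]
```

View pics/c3.png

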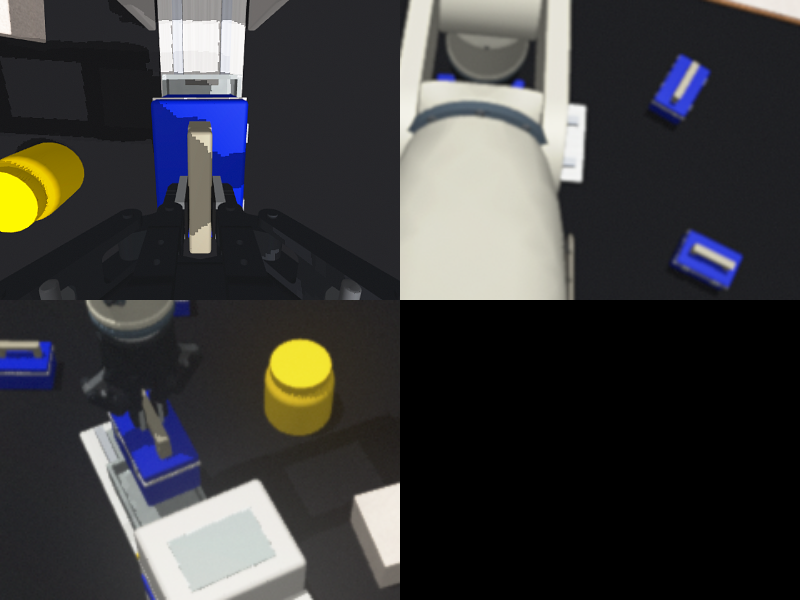

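The carrier is held level over the tray. In the wrist tile its front top edge is at about row 97 and it is lined up with the track. I'll measure the carrier's position relative to the TCP.

```bash
python3 - <<'E'
from h import *
f=pickle.load(open("f3.pkl","rb"))["wrist"]
hsv=cv2.cvtColor(f["pixels"],cv2.COLOR_RGB2HSV);m=cv2.inRange(hsv,(112,180,90),(125,255,255))
for y in range(150,240,12):
    x=np.where(m[y,200:440])[0]+200; print(y,len(x),(x.min(),x.max()) if len(x) else "")
cols=[(x,np.where(m[130:300,x])[0].min()+130) for x in (260,285,310,340,360,380)];print(cols)
h=cv2.inRange(hsv,(10,20,80),(35,120,255))
print("handle rows",[(y,(np.where(h[y,270:370])[0]+270)[[0,-1]].tolist()) for y in range(190,300,10) if h[y,270:370].any()])
print("front edge",onz(f,[(c[0],c[1]) for c in cols],180).round(1).tolist())
print("handle front top",[hsv[y,320].tolist() for y in range(186,216,2)])
# tray rim far edge and walls in view
g=cv2.cvtColor(f["pixels"],cv2.COLOR_RGB2GRAY);print([(y,int(g[y,330])) for y in range(100,160,3)])
E
```

```text
150 0 
162 153 (np.int64(243), np.int64(395))
174 155 (np.int64(242), np.int64(396))
186 153 (np.int64(243), np.int64(395))
198 117 (np.int64(243), np.int64(394))
210 112 (np.int64(244), np.int64(394))
222 108 (np.int64(245), np.int64(393))
234 108 (np.int64(246), np.int64(393))
[(260, np.int64(155)), (285, np.int64(152)), (310, np.int64(151)), (340, np.int64(152)), (360, np.int64(152)), (380, np.int64(159))]
handle rows [(200, [302, 336]), (210, [301, 337]), (220, [300, 338]), (230, [300, 338]), (240, [301, 338]), (250, [301, 338]), (260, [301, 338]), (270, [301, 338]), (280, [301, 338]), (290, [301, 353])]
front edge [[605.6, 13.9, 180.0], [616.0, 14.5, 180.0], [626.4, 14.2, 180.0], [638.7, 13.0, 180.0], [646.9, 12.5, 180.0], [655.1, 9.1, 180.0]]
handle front top [[116, 223, 242], [116, 224, 243], [116, 231, 202], [116, 238, 150], [124, 55, 98], [24, 45, 90], [23, 45, 90], [24, 43, 89], [24, 42, 90], [22, 43, 89], [18, 47, 92], [23, 45, 91], [23, 48, 106], [20, 42, 168], [22, 43, 190]]
[(100, 237), (103, 238), (106, 238), (109, 238), (112, 238), (115, 197), (118, 144), (121, 199), (124, 199), (127, 136), (130, 61), (133, 65), (136, 99), (139, 117), (142, 115), (145, 114), (148, 115), (151, 41), (154, 21), (157, 184)]
```

Call:
play_rows(
  rows=[
    {"dp": [0.14,0.03,0],"turn": [0,0,0],"fingers": 1},
    {"dp": [0,0,0.4],"turn": [0,0,0],"fingers": 1},
    {"dp": [0,0,0.4],"turn": [0,0,0],"fingers": 1},
    {"dp": [0,0,0.3],"turn": [0,0,0],"fingers": 1},
    {"dp": [0,0,0],"turn": [0,0,0],"fingers": 1},
  ],
)

```text
clock: 7.27
eef_pos: [627.0, -42.9, 146.5]
tcp_rot: [-3.137, -0.0, 1.503]
contact_force: [-0.7, -0.4, -4.7]
opening: 0.147
grasp_force: 49.2
```

Call:
play_rows(
  rows=[
    {"dp": [0,0,0],"turn": [0,0,0],"fingers": 1},
    {"dp": [0,0,0],"turn": [0,0,0],"fingers": 1},
  ],
)

```text
clock: 7.43
eef_pos: [629.3, -42.8, 149.9]
tcp_rot: [3.141, 0.0, 1.503]
contact_force: [0.4, -0.3, -4.5]
opening: 0.156
grasp_force: 49.2
```

```bash
python3 - <<'E'
from h import *
from rig import r
f0=pickle.load(open("f3.pkl","rb"))["wrist"]
print("old: rim far outer/inner",onz(f0,[(330,115),(330,127)],57).round(1).tolist(),"handle front",onz(f0,[(320,209)],213).round(1).tolist(),"box edge",onz(f0,[(320,158)],180).round(1).tolist())
f=r.grab_frame("wrist");pickle.dump(f,open("w4.pkl","wb"))
s=r.sense();print(s["eef_pos"],s["tcp_rot"],s["contact_force"])
cv2.imwrite("pics/w4.png",cv2.resize(f["pixels"][60:320,180:460],None,fx=2.1,fy=2.1)[:,:,::-1])
E
```

```text
old: rim far outer/inner [[638.7, 30.5, 57.0], [638.2, 22.3, 57.0]] handle front [[629.4, -3.1, 213.0]] box edge [[630.3, 11.1, 180.0]]
[629.56564126 -42.76509501 150.22445098] [ 3.14020268e+00 -2.70443735e-05  1.50310233e+00] [ 0.26456524 -0.3870224  -3.82727428]
```

View pics/w4.png

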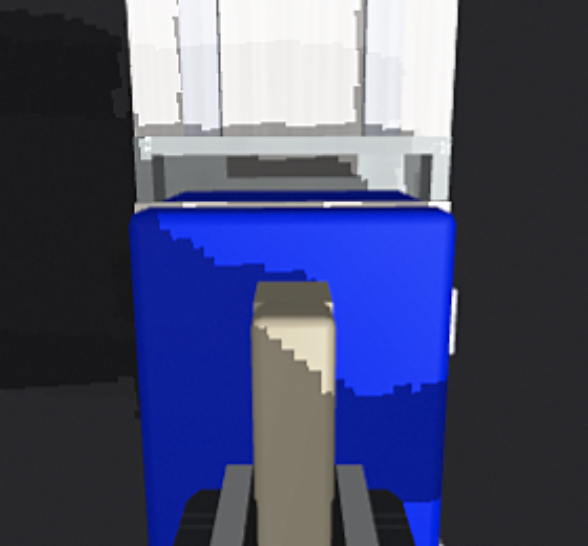

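The carrier is centred over the tray opening, with the rim visible evenly on both sides (crop x 135–450, box 132–453). I'll lower it now.

Call:
play_rows(
  rows=[
    {"dp": [0,0,0.25],"turn": [0,0,0],"fingers": 1},
    {"dp": [0,0,0.25],"turn": [0,0,0],"fingers": 1},
    {"dp": [0,0,0.2],"turn": [0,0,0],"fingers": 1},
    {"dp": [0,0,0],"turn": [0,0,0],"fingers": 1},
    {"dp": [0,0,0],"turn": [0,0,0],"fingers": 1},
  ],
)

```text
clock: 7.9
eef_pos: [628.2, -42.5, 120.2]
tcp_rot: [-3.14, -0.0, 1.503]
contact_force: [-0.0, 0.6, -4.6]
opening: 0.153
grasp_force: 49.2
```

Call:
play_rows(
  rows=[
    {"dp": [0,0,0.12],"turn": [0,0,0],"fingers": 1},
    {"dp": [0,0,0],"turn": [0,0,0],"fingers": 1},
    {"dp": [0,0,0],"turn": [0,0,0],"fingers": 1},
  ],
)

```text
clock: 8.15
eef_pos: [628.8, -42.5, 116.4]
tcp_rot: [-3.141, 0.0, 1.503]
contact_force: [0.0, -0.1, -4.8]
opening: 0.15
grasp_force: 49.2
```

Call:
play_rows(
  rows=[
    {"dp": [0,0,0.06],"turn": [0,0,0],"fingers": 1},
    {"dp": [0,0,0],"turn": [0,0,0],"fingers": 1},
    {"dp": [0,0,0],"turn": [0,0,0],"fingers": 1},
  ],
)

```text
clock: 8.4
eef_pos: [628.8, -42.5, 114.1]
tcp_rot: [-3.142, -0.0, 1.503]
contact_force: [-0.3, -0.3, -5.7]
opening: 0.151
grasp_force: 49.2
```

Call:
play_rows(
  rows=[
    {"dp": [0,0,0.03],"turn": [0,0,0],"fingers": 1},
    {"dp": [0,0,0],"turn": [0,0,0],"fingers": 1},
    {"dp": [0,0,0],"turn": [0,0,0],"fingers": 1},
  ],
)

```text
clock: 8.65
eef_pos: [629.0, -42.6, 113.0]
tcp_rot: [3.141, -0.0, 1.503]
contact_force: [0.1, -0.2, -3.5]
opening: 0.152
grasp_force: 49.3
```

Call:
play_rows(
  rows=[
    {"dp": [0,0,0.03],"turn": [0,0,0],"fingers": 1},
    {"dp": [0,0,0],"turn": [0,0,0],"fingers": 1},
    {"dp": [0,0,0],"turn": [0,0,0],"fingers": 1},
  ],
)

```text
clock: 8.9
eef_pos: [629.1, -42.6, 112.9]
tcp_rot: [3.141, 0.0, 1.503]
contact_force: [-3.6, 0.4, 7.3]
opening: 0.156
grasp_force: 50.7
```

Call:
play_rows(
  rows=[
    {"dp": [0,0,0],"turn": [0,0,0],"fingers": 0.7},
    {"dp": [0,0,0],"turn": [0,0,0],"fingers": 0.5},
    {"dp": [0,0,0],"turn": [0,0,0],"fingers": 0.4},
    {"dp": [0,0,0],"turn": [0,0,0],"fingers": 0.4},
    {"dp": [0,0,0],"turn": [0,0,0],"fingers": 0.4},
  ],
)

```text
clock: 9.32
eef_pos: [629.0, -42.6, 111.7]
tcp_rot: [3.141, 0.0, 1.503]
contact_force: [-0.4, -0.0, 1.0]
opening: 0.599
grasp_force: 0.0
```

Call:
play_rows(
  rows=[
    {"dp": [0,0,-0.5],"turn": [0,0,0],"fingers": 0.4},
    {"dp": [0,0,-1],"turn": [0,0,0],"fingers": 0.4},
    {"dp": [0,0,-1],"turn": [0,0,0],"fingers": 0.4},
    {"dp": [0,0,-1],"turn": [0,0,0],"fingers": 0.4},
    {"dp": [0,0,0],"turn": [0,0,0],"fingers": 0.4},
  ],
)

```text
clock: 9.73
eef_pos: [632.9, -42.9, 260.4]
tcp_rot: [3.129, 0.0, 1.503]
contact_force: [1.4, -0.0, 0.2]
opening: 0.6
grasp_force: 0.0
```

```bash
python3 - <<'E'
from h import *
from rig import r
f=r.grab_frame("wrist");pickle.dump(f,open("w5.pkl","wb"))
s=r.sense();print(s["eef_pos"],s["tcp_rot"],s["qpos"],s["contact_force"])
b=((5,15,80),(40,140,255))
c=blobs(f,*b,(250,180,390,420))[0];R=cv2.minAreaRect(c);w=onz(f,cv2.boxPoints(R),133);print(R,w.round(1).tolist(),w.mean(0).round(1))
c=blobs(f,(112,150,80),(126,255,255),(200,100,440,400))[0];print("blue bb",cv2.boundingRect(c))
cv2.imwrite("pics/w5.png",f["pixels"][:,:,::-1])
E
```

```text
[631.60861166 -42.78448557 256.7468963 ] [3.13283738e+00 4.17778754e-05 1.50337621e+00] [-6.99946444e-02  3.38820845e-01  1.59534732e+00 -2.06490328e-05
  1.19866913e+00 -2.56728818e-03] [ 0.04250447  0.20943204 -0.13092768]
((311.5, 223.5), (87.0, 17.0), 90.0) [[624.2, -9.8, 133.0], [636.6, -10.6, 133.0], [632.0, -78.5, 133.0], [618.7, -77.6, 133.0]] [627.9 -44.1 133. ]
blue bb (271, 143, 82, 126)
```

View pics/w5.png

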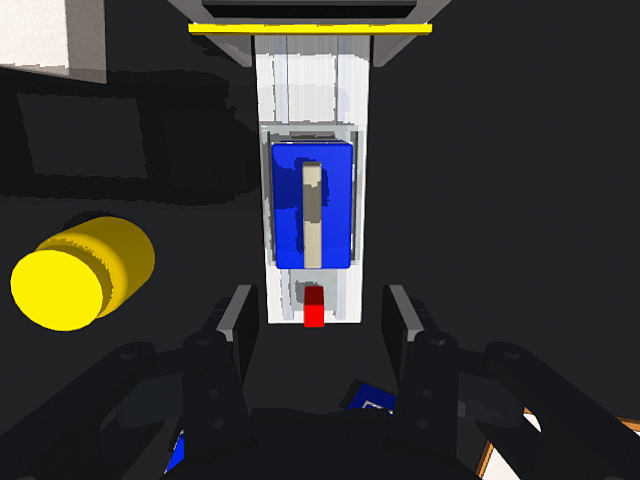

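The carrier is standing centred in the tray. The box is at (312,205), evenly between the walls, and its handle centre works out at (628,-44,133). The blade is at (314,306) and the lip line is at row 29. Next I'll back off, close the fingers and lean the tool 50° back.

Call:
play_rows(
  rows=[
    {"dp": [-0.93,-0.02,0],"turn": [0,0,0],"fingers": 0.4},
    {"dp": [-0.93,-0.02,0],"turn": [0,0,0],"fingers": 0.7},
    {"dp": [-0.93,-0.02,0],"turn": [0,0,0],"fingers": 1},
    {"dp": [-0.93,-0.02,0],"turn": [0,0,0],"fingers": 1},
    {"dp": [-0.3,0,0],"turn": [0,0,0],"fingers": 1},
  ],
)

```text
clock: 10.2
eef_pos: [613.6, -207.0, 250.3]
tcp_rot: [-3.14, 0.001, 1.501]
contact_force: [-0.2, 0.3, -0.7]
opening: 0.033
grasp_force: 0.0
```

Call:
play_rows(
  rows=[
    {"dp": [0,0,0],"turn": [0,0.95,0],"fingers": 1},
    {"dp": [0,0,0],"turn": [0,0.95,0],"fingers": 1},
    {"dp": [0,0,0],"turn": [0,0.95,0],"fingers": 1},
    {"dp": [0,0,0],"turn": [0,0.95,0],"fingers": 1},
    {"dp": [0,0,0],"turn": [0,0.95,0],"fingers": 1},
  ],
)

```text
clock: 10.62
eef_pos: [615.0, -202.7, 251.5]
tcp_rot: [3.141, -0.502, 1.503]
contact_force: [0.3, 0.2, -0.7]
opening: 0.005
grasp_force: 0.0
```

Call:
play_rows(
  rows=[
    {"dp": [0,0,0],"turn": [0,0.95,0],"fingers": 1},
    {"dp": [0,0,0],"turn": [0,0.95,0],"fingers": 1},
    {"dp": [0,0,0],"turn": [0,0.95,0],"fingers": 1},
    {"dp": [0,0,0],"turn": [0,0.75,0],"fingers": 1},
    {"dp": [0,0,0],"turn": [0,0,0],"fingers": 1},
  ],
)

```text
clock: 11.03
eef_pos: [613.5, -203.6, 247.5]
tcp_rot: [-3.132, -0.881, 1.493]
contact_force: [-0.3, 0.6, -0.7]
opening: -0.001
grasp_force: 0.0
```

```bash
cat > st.py <<'E'
from h import *
from rig import r
from scipy.spatial.transform import Rotation as Ro
O=np.array([636.5,85.,0]);yr=np.array([.068,.9977,0]);xr=np.array([.9977,-.068,0])
s=r.sense();p=s["eef_pos"];R=Ro.from_euler("xyz",s["tcp_rot"]).as_matrix()
print("reader x,y,z",((p-O)@xr).round(1),((p-O)@yr).round(1),p[2].round(1),"pos",p.round(1),"F(y)",(s["contact_force"]@yr).round(2),s["contact_force"].round(2))
def to(dx,dy,dz): return (R.T@(dx*xr+dy*yr+dz*np.array([0,0,1]))/40).round(3)
print("unit 40mm +y",to(0,40,0),"down",to(0,0,-40),"+x",to(40,0,0))
E
python3 - <<'E'
from st import *
print(s["qpos"].round(2),R.round(3).tolist())
f=pickle.load(open("w5.pkl","rb"))
print("lip",onz(f,[(189,29),(432,29)],155).round(1).tolist())
c=blobs(f,(0,150,200),(6,255,255),(295,280,335,335))[0];q=cv2.minAreaRect(c);w=onz(f,cv2.boxPoints(q),82);print("blade",w.round(1).tolist(),w.mean(0))
print("box",onz(f,[(312,145),(312,268)],100).round(1).tolist(), "rim far", onz(f,[(312,125)],57).round(1))
E
```

```text
reader x,y,z -3.4 -289.5 247.5 pos [ 613.5 -203.6  247.5] F(y) 0.59 [-0.34  0.62 -0.74]
unit 40mm +y [ 0.637 -0.002  0.771] down [-0.771  0.006  0.637] +x [ 0.006  1.    -0.002]
[-0.67  0.65  1.39  0.69  1.67 -0.74] [[0.049, 0.998, 0.05], [0.635, -0.07, 0.77], [0.771, -0.006, -0.637]]
lip [[564.7, 87.4, 155.0], [709.7, 78.1, 155.0]]
blade [[613.4, -136.4, 82.0], [631.5, -137.7, 82.0], [630.0, -160.3, 82.0], [611.6, -158.9, 82.0]] [ 621.62337853 -148.31561583   82.        ]
box [[632.2, 12.9, 100.0], [624.5, -91.9, 100.0]] rim far [[633.   28.1  57. ]]
```

Call:
play_rows(
  rows=[
    {"dp": [-0.74,0.05,0.61],"turn": [0,0,0],"fingers": 1},
    {"dp": [-0.74,0.05,0.61],"turn": [0,0,0],"fingers": 1},
    {"dp": [-0.74,0,0.61],"turn": [0,0,0],"fingers": 1},
    {"dp": [-0.74,0,0.61],"turn": [0,0,0],"fingers": 1},
    {"dp": [0,0,0],"turn": [0,0,0],"fingers": 1},
  ],
)

```text
clock: 11.45
eef_pos: [615.4, -201.5, 90.8]
tcp_rot: [-3.126, -0.876, 1.493]
contact_force: [-2.0, 1.7, -0.8]
opening: -0.001
grasp_force: 0.0
```

Call:
play_rows(
  rows=[
    {"dp": [-0.7,0,0.58],"turn": [0,0,0],"fingers": 1},
    {"dp": [0,0,0],"turn": [0,0,0],"fingers": 1},
    {"dp": [0,0,0],"turn": [0,0,0],"fingers": 1},
    {"dp": [0,0,0],"turn": [0,0,0],"fingers": 1},
  ],
)

```text
clock: 11.78
eef_pos: [619.6, -204.4, 64.4]
tcp_rot: [3.139, -0.873, 1.506]
contact_force: [0.4, -0.2, 0.4]
opening: -0.002
grasp_force: 0.0
```

```bash
python3 st.py
```

```text
reader x,y,z 2.8 -289.9 64.4 pos [ 619.6 -204.4   64.4] F(y) -0.16 [ 0.44 -0.19  0.37]
unit 40mm +y [0.642 0.001 0.767] down [-0.767 -0.002  0.642] +x [-0.002  1.     0.   ]
```

Call:
play_rows(
  rows=[
    {"dp": [-0.15,-0.05,0.13],"turn": [0,0,0],"fingers": 1},
    {"dp": [0.19,0,0.23],"turn": [0,0,0],"fingers": 1},
    {"dp": [0.19,0,0.23],"turn": [0,0,0],"fingers": 1},
    {"dp": [0.06,0,0.08],"turn": [0,0,0],"fingers": 1},
    {"dp": [0,0,0],"turn": [0,0,0],"fingers": 1},
  ],
)

```text
clock: 12.2
eef_pos: [618.6, -174.4, 54.2]
tcp_rot: [-3.141, -0.875, 1.505]
contact_force: [-0.8, -0.4, 0.2]
opening: 0.004
grasp_force: 0.0
```

Call:
play_rows(
  rows=[
    {"dp": [0.06,0,0.08],"turn": [0,0,0],"fingers": 1},
    {"dp": [0.06,0,0.08],"turn": [0,0,0],"fingers": 1},
    {"dp": [0.06,0,0.08],"turn": [0,0,0],"fingers": 1},
    {"dp": [0.06,0,0.08],"turn": [0,0,0],"fingers": 1},
    {"dp": [0.06,0,0.08],"turn": [0,0,0],"fingers": 1},
  ],
)

```text
clock: 12.62
eef_pos: [620.2, -156.5, 52.8]
tcp_rot: [3.141, -0.874, 1.504]
contact_force: [-0.8, -4.1, 3.2]
opening: 0.0
grasp_force: 2.1
```

```bash
python3 st.py
```

```text
reader x,y,z 0.1 -242.1 52.8 pos [ 620.2 -156.5   52.8] F(y) -4.15 [-0.8  -4.11  3.16]
unit 40mm +y [0.642 0.    0.767] down [-0.767 -0.001  0.642] +x [-0.001  1.     0.   ]
```

Contact with the blade is felt at about 4 N, which is the carriage's friction. I'll push on gently.

Call:
play_rows(
  rows=[
    {"dp": [0.1,0,0.12],"turn": [0,0,0],"fingers": 1},
    {"dp": [0.13,0,0.155],"turn": [0,0,0],"fingers": 1},
    {"dp": [0.16,0,0.19],"turn": [0,0,0],"fingers": 1},
    {"dp": [0.16,0,0.19],"turn": [0,0,0],"fingers": 1},
    {"dp": [0.16,0,0.19],"turn": [0,0,0],"fingers": 1},
  ],
)

```text
clock: 13.03
eef_pos: [623.1, -111.7, 52.7]
tcp_rot: [3.141, -0.874, 1.503]
contact_force: [-0.7, -4.0, 2.6]
opening: 0.002
grasp_force: 2.2
```

Call:
play_rows(
  rows=[
    {"dp": [0.16,0,0.19],"turn": [0,0,0],"fingers": 1},
    {"dp": [0.16,0,0.19],"turn": [0,0,0],"fingers": 1},
    {"dp": [0.16,0,0.19],"turn": [0,0,0],"fingers": 1},
    {"dp": [0.13,0,0.155],"turn": [0,0,0],"fingers": 1},
    {"dp": [0.06,0,0.08],"turn": [0,0,0],"fingers": 1},
  ],
)

```text
clock: 13.45
eef_pos: [625.9, -69.0, 52.6]
tcp_rot: [-3.141, -0.875, 1.504]
contact_force: [-0.3, -3.7, 2.8]
opening: -0.0
grasp_force: 2.1
```

```bash
cat > fl.py <<'E'
from st import *
for n,box in (("top",(140,140,215,205)),("scene",(315,350,370,420))):
    f=r.grab_frame(n)
    o=blobs(f,(4,150,80),(14,255,255),box,4);g=blobs(f,(45,120,60),(75,255,255),box,4)
    if o and g:
        a,b=onz(f,[cen(o[0])],190)[0],onz(f,[cen(g[0])],190)[0];print(n,"flag gap along y",((b-a)@yr).round(1),"orange",((a-O)@yr).round(1),"green",((b-O)@yr).round(1))
    else: print(n,len(o),len(g))
E
python3 fl.py
```

```text
reader x,y,z -0.1 -154.3 52.6 pos [625.9 -69.   52.6] F(y) -3.73 [-0.3  -3.72  2.78]
unit 40mm +y [0.641 0.001 0.767] down [-0.767  0.     0.641] +x [-0.001  1.    -0.001]
top flag gap along y 22.5 orange 174.2 green 196.7
scene flag gap along y 20.4 orange 178.5 green 198.9
```

Call:
play_rows(
  rows=[
    {"dp": [0.13,0,0.155],"turn": [0,0,0],"fingers": 1},
    {"dp": [0.16,0,0.19],"turn": [0,0,0],"fingers": 1},
    {"dp": [0.16,0,0.19],"turn": [0,0,0],"fingers": 1},
    {"dp": [0.16,0,0.19],"turn": [0,0,0],"fingers": 1},
    {"dp": [0.16,0,0.19],"turn": [0,0,0],"fingers": 1},
  ],
)

```text
clock: 13.97
eef_pos: [628.8, -22.2, 52.4]
tcp_rot: [-3.141, -0.874, 1.503]
contact_force: [-2.9, -4.6, -0.6]
opening: -0.005
grasp_force: 2.2
```

Call:
play_rows(
  rows=[
    {"dp": [0.13,0,0.155],"turn": [0,0,0],"fingers": 1},
    {"dp": [0.1,0,0.12],"turn": [0,0,0],"fingers": 1},
    {"dp": [0.06,0,0.08],"turn": [0,0,0],"fingers": 1},
    {"dp": [0.03,0,0.04],"turn": [0,0,0],"fingers": 1},
    {"dp": [0,0,0],"turn": [0,0,0],"fingers": 1},
  ],
)

```text
clock: 14.38
eef_pos: [630.3, -1.7, 52.5]
tcp_rot: [-3.141, -0.875, 1.504]
contact_force: [1.1, 0.3, -0.5]
opening: -0.001
grasp_force: 0.0
```

```bash
python3 fl.py
```

```text
reader x,y,z -0.3 -86.9 52.5 pos [630.3  -1.7  52.5] F(y) 0.33 [ 1.12  0.25 -0.53]
unit 40mm +y [0.641 0.001 0.768] down [-0.768  0.     0.641] +x [-0.     1.    -0.001]
top flag gap along y 22.5 orange 174.2 green 196.7
scene flag gap along y 20.5 orange 178.4 green 198.8
```

Call:
play_rows(
  rows=[
    {"dp": [0.04,0,0.048],"turn": [0,0,0],"fingers": 1},
    {"dp": [0.04,0,0.048],"turn": [0,0,0],"fingers": 1},
    {"dp": [0.04,0,0.048],"turn": [0,0,0],"fingers": 1},
    {"dp": [0.04,0,0.048],"turn": [0,0,0],"fingers": 1},
    {"dp": [0.04,0,0.048],"turn": [0,0,0],"fingers": 1},
  ],
)

```text
clock: 14.9
eef_pos: [631.5, 10.0, 52.5]
tcp_rot: [3.141, -0.874, 1.504]
contact_force: [0.2, -4.4, 2.1]
opening: 0.004
grasp_force: 2.1
```

Call:
play_rows(
  rows=[
    {"dp": [0.04,0,0.048],"turn": [0,0,0],"fingers": 1},
    {"dp": [0.04,0,0.048],"turn": [0,0,0],"fingers": 1},
    {"dp": [0.04,0,0.048],"turn": [0,0,0],"fingers": 1},
    {"dp": [0.04,0,0.048],"turn": [0,0,0],"fingers": 1},
    {"dp": [0.04,0,0.048],"turn": [0,0,0],"fingers": 1},
  ],
)

```text
clock: 15.32
eef_pos: [632.3, 22.8, 52.5]
tcp_rot: [3.141, -0.874, 1.504]
contact_force: [0.9, -4.1, 2.6]
opening: 0.003
grasp_force: 2.1
```

```bash
python3 fl.py
```

```text
reader x,y,z 0.1 -62.4 52.5 pos [632.3  22.8  52.5] F(y) -4.06 [ 0.87 -4.13  2.59]
unit 40mm +y [0.641 0.    0.767] down [-0.767 -0.     0.641] +x [-0.001  1.    -0.   ]
top flag gap along y 22.7 orange 174.2 green 196.9
scene flag gap along y 18.6 orange 180.3 green 198.9
```

Call:
play_rows(
  rows=[
    {"dp": [0.03,0,0.036],"turn": [0,0,0],"fingers": 1},
    {"dp": [0.03,0,0.036],"turn": [0,0,0],"fingers": 1},
    {"dp": [0.03,0,0.036],"turn": [0,0,0],"fingers": 1},
    {"dp": [0.03,0,0.036],"turn": [0,0,0],"fingers": 1},
  ],
)

```text
clock: 15.75
eef_pos: [632.4, 30.1, 52.3]
tcp_rot: [-3.141, -0.874, 1.503]
contact_force: [-0.9, -3.8, 2.3]
opening: 0.001
grasp_force: 2.0
```

```bash
python3 fl.py
```

```text
reader x,y,z -0.3 -55.0 52.3 pos [632.4  30.1  52.3] F(y) -3.87 [-0.85 -3.82  2.26]
unit 40mm +y [0.641 0.001 0.767] down [-0.767  0.     0.641] +x [-0.     1.    -0.001]
top flag gap along y 22.5 orange 174.2 green 196.7
scene flag gap along y 20.2 orange 178.8 green 198.9
```

Call:
play_rows(
  rows=[
    {"dp": [0.04,0,0.048],"turn": [0,0,0],"fingers": 1},
    {"dp": [0.04,0,0.048],"turn": [0,0,0],"fingers": 1},
    {"dp": [0.04,0,0.048],"turn": [0,0,0],"fingers": 1},
    {"dp": [0.04,0,0.048],"turn": [0,0,0],"fingers": 1},
  ],
)

```text
clock: 16.18
eef_pos: [633.1, 40.2, 52.2]
tcp_rot: [-3.141, -0.874, 1.503]
contact_force: [-1.3, -4.0, 1.6]
opening: 0.003
grasp_force: 2.1
```

```bash
python3 fl.py
```

```text
reader x,y,z -0.4 -44.9 52.2 pos [633.1  40.2  52.2] F(y) -4.04 [-1.26 -3.96  1.61]
unit 40mm +y [0.641 0.001 0.767] down [-0.767  0.     0.641] +x [-0.     1.    -0.001]
top flag gap along y 22.5 orange 174.2 green 196.7
scene flag gap along y 20.4 orange 178.3 green 198.6
```

Call:
play_rows(
  rows=[
    {"dp": [0.04,0,0.048],"turn": [0,0,0],"fingers": 1},
    {"dp": [0.04,0,0.048],"turn": [0,0,0],"fingers": 1},
    {"dp": [0.04,0,0.048],"turn": [0,0,0],"fingers": 1},
    {"dp": [0.04,0,0.048],"turn": [0,0,0],"fingers": 1},
  ],
)

```text
clock: 16.62
eef_pos: [633.8, 50.0, 52.2]
tcp_rot: [-3.141, -0.874, 1.503]
contact_force: [-1.3, -5.2, 2.0]
opening: -0.0
grasp_force: 2.7
```

```bash
python3 fl.py
```

```text
reader x,y,z -0.3 -35.1 52.2 pos [633.8  50.   52.2] F(y) -5.26 [-1.3  -5.18  2.03]
unit 40mm +y [0.642 0.001 0.767] down [-0.767  0.     0.642] +x [-0.     1.    -0.001]
top flag gap along y 19.1 orange 177.7 green 196.7
scene flag gap along y 16.7 orange 181.8 green 198.5
```

The plunger has begun to move: force up to 5.2 N and the flag gap down about 3.5 mm. I'll continue gently.

Call:
play_rows(
  rows=[
    {"dp": [0.03,0,0.036],"turn": [0,0,0],"fingers": 1},
    {"dp": [0.03,0,0.036],"turn": [0,0,0],"fingers": 1},
    {"dp": [0.03,0,0.036],"turn": [0,0,0],"fingers": 1},
    {"dp": [0.03,0,0.036],"turn": [0,0,0],"fingers": 1},
  ],
)

```text
clock: 17.05
eef_pos: [634.3, 57.3, 52.2]
tcp_rot: [-3.142, -0.874, 1.503]
contact_force: [-2.6, -5.8, 1.6]
opening: 0.003
grasp_force: 2.9
```

```bash
python3 fl.py
```

```text
reader x,y,z -0.3 -27.8 52.2 pos [634.3  57.3  52.2] F(y) -5.95 [-2.6  -5.78  1.56]
unit 40mm +y [0.642 0.001 0.767] down [-0.767  0.     0.642] +x [-0.     1.    -0.001]
top flag gap along y 13.5 orange 185.4 green 198.9
scene flag gap along y 10.3 orange 188.3 green 198.6
```

Call:
play_rows(
  rows=[
    {"dp": [0.019,0,0.023],"turn": [0,0,0],"fingers": 1},
    {"dp": [0.019,0,0.023],"turn": [0,0,0],"fingers": 1},
    {"dp": [0.019,0,0.023],"turn": [0,0,0],"fingers": 1},
  ],
)

```text
clock: 17.4
eef_pos: [634.6, 60.8, 52.2]
tcp_rot: [-3.141, -0.874, 1.503]
contact_force: [-2.9, -5.5, 2.5]
opening: -0.0
grasp_force: 3.0
```

```bash
python3 fl.py
```

```text
reader x,y,z -0.3 -24.3 52.2 pos [634.6  60.8  52.2] F(y) -5.69 [-2.86 -5.51  2.55]
unit 40mm +y [0.642 0.001 0.767] down [-0.767  0.     0.642] +x [-0.     1.    -0.001]
top flag gap along y 13.4 orange 188.6 green 202.0
scene flag gap along y 8.6 orange 190.0 green 198.6
```

Call:
play_rows(
  rows=[
    {"dp": [0.019,0,0.023],"turn": [0,0,0],"fingers": 1},
    {"dp": [0.01,0,0.012],"turn": [0,0,0],"fingers": 1},
  ],
)

```text
clock: 17.67
eef_pos: [634.7, 62.3, 52.2]
tcp_rot: [3.141, -0.874, 1.504]
contact_force: [-3.3, -10.0, 3.4]
opening: -0.001
grasp_force: 5.1
```

Call:
play_rows(
  rows=[
    {"dp": [0.01,0,0.012],"turn": [0,0,0],"fingers": 1},
    {"dp": [0,0,0],"turn": [0,0,0],"fingers": 1},
  ],
)

```text
clock: 17.83
eef_pos: [634.7, 62.8, 52.2]
tcp_rot: [3.141, -0.874, 1.504]
contact_force: [-3.4, -8.4, 3.2]
opening: 0.001
grasp_force: 4.3
```

```bash
python3 fl.py
```

```text
reader x,y,z -0.3 -22.3 52.2 pos [634.7  62.8  52.2] F(y) -8.57 [-3.45 -8.35  3.2 ]
unit 40mm +y [0.642 0.001 0.767] down [-0.767 -0.     0.642] +x [-0.001  1.    -0.   ]
top 1 0
scene flag gap along y 8.4 orange 191.3 green 199.7
```

The force rose to 10 N, so the stop is felt. One more small nudge to confirm, then hold.

Call:
play_rows(
  rows=[
    {"dp": [0.013,0,0.015],"turn": [0,0,0],"fingers": 1},
    {"dp": [0.013,0,0.015],"turn": [0,0,0],"fingers": 1},
    {"dp": [0,0,0],"turn": [0,0,0],"fingers": 1},
    {"dp": [0,0,0],"turn": [0,0,0],"fingers": 1},
    {"dp": [0,0,0],"turn": [0,0,0],"fingers": 1},
  ],
)

```text
clock: 18.35
eef_pos: [634.8, 64.2, 52.2]
tcp_rot: [3.141, -0.874, 1.504]
contact_force: [-3.7, -9.8, 3.8]
opening: -0.0
grasp_force: 4.9
```

```bash
python3 fl.py
```

```text
reader x,y,z -0.3 -20.9 52.2 pos [634.8  64.2  52.2] F(y) -10.05 [-3.69 -9.82  3.78]
unit 40mm +y [0.642 0.001 0.767] down [-0.767 -0.     0.642] +x [-0.001  1.    -0.   ]
top flag gap along y 14.3 orange 192.0 green 206.3
scene flag gap along y 8.4 orange 192.7 green 201.2
```

The green flag moved back about 2 mm while the flag spacing stayed constant, so the plunger is fully in and the buffer is just touched. I'll back off gently.

Call:
play_rows(
  rows=[
    {"dp": [-0.015,0,-0.018],"turn": [0,0,0],"fingers": 1},
    {"dp": [-0.03,0,-0.036],"turn": [0,0,0],"fingers": 1},
    {"dp": [-0.06,0,-0.08],"turn": [0,0,0],"fingers": 1},
    {"dp": [-0.16,0,-0.19],"turn": [0,0,0],"fingers": 1},
    {"dp": [-0.4,0,-0.48],"turn": [0,0,0],"fingers": 1},
  ],
)

```text
clock: 18.87
eef_pos: [631.7, 24.9, 52.6]
tcp_rot: [-3.14, -0.876, 1.505]
contact_force: [-0.1, -0.3, -0.5]
opening: 0.001
grasp_force: 0.0
```

Call:
play_rows(
  rows=[
    {"dp": [-0.5,0,-0.6],"turn": [0,0,0],"fingers": 1},
    {"dp": [-0.5,0,-0.6],"turn": [0,0,0],"fingers": 1},
    {"dp": [-0.5,0,-0.6],"turn": [0,0,0],"fingers": 1},
    {"dp": [0,0,0],"turn": [0,0,0],"fingers": 1},
    {"dp": [0,0,0],"turn": [0,0,0],"fingers": 1},
  ],
)

```text
clock: 19.28
eef_pos: [626.2, -72.4, 52.6]
tcp_rot: [3.141, -0.874, 1.501]
contact_force: [0.3, 0.1, -0.3]
opening: 0.002
grasp_force: 0.0
```

```bash
python3 - <<'E'
from fl import *
a=[r.grab_frame(n)["pixels"] for n in ("scene","wrist")]
c=[cv2.resize(a[0][340:430,300:420],(400,300),interpolation=cv2.INTER_CUBIC),cv2.resize(a[0],(400,300)),cv2.resize(a[1],(400,300)),cv2.resize(r.grab_frame("top")["pixels"],(400,300))]
cv2.imwrite("pics/fin.png",np.vstack([np.hstack(c[:2]),np.hstack(c[2:])])[:,:,::-1])
E
```

```text
reader x,y,z 0.4 -157.7 52.6 pos [626.2 -72.4  52.6] F(y) 0.12 [ 0.27  0.1  -0.28]
unit 40mm +y [ 0.642 -0.002  0.767] down [-0.767 -0.001  0.642] +x [0.001 1.    0.002]
top flag gap along y 14.6 orange 189.6 green 204.3
scene flag gap along y 8.5 orange 190.5 green 199.0
```

View pics/fin.png

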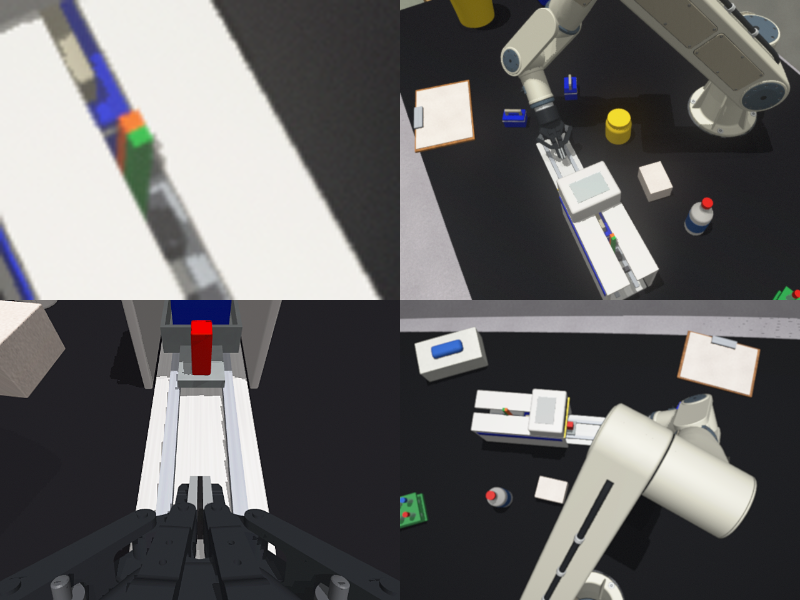

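The orange and green flags are touching at (130,135) in the zoom, and the buffer is back at its rest place (green at 199.0). The carrier is inside the tunnel, the tool is clear, and the pot, carton and bottle haven't moved. I'll hand it in.

```bash
python3 -c "
from rig import r
print(r.sign_off())"
```

```text
the job is handed in; nothing more can be done
None
```

I handed the job in at about 19.5 s of the 64 s: the carrier stands in the tray and the carriage is docked with the plunger fully in. The buffer was only touched (about 2 mm) and is back at rest, and the bottle, pot and carton look unmoved; no verdict came back.

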